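Set a push-and-turn worktop timer to its preset tab

ROBOT

A 6-joint arm with a two-finger parallel gripper is mounted at the origin on a cart in front of the work surface, level with it; the furniture and walls round the work are solid. World frame = base frame: x ahead of the robot, y to its left, z up, the work surface at z = 0. Lengths are in mm, angles in rad, forces in N, time in s.
With the tool pointing down it reaches from about 250 to 775 mm from the base axis. Payload 4 kg.
Tool frame: the origin (TCP) lies on the mounting face of the last link; the fingertips stand 199 mm ahead of it and the grasp point (between the pads) lies 180 mm ahead of it; z points along the fingers, y is the direction in which the jaws open and shut (so a half turn about z gives the same grasp; the last joint's range is limited). The gripper opens to 94 mm and grips with 3 to 60 N. Pads are 16 mm wide; open, the fingers measure 119 mm over their backs; the gripper's body (75 mm by 177 mm) begins 78 mm behind the grasp point.
Start: joints at [1.207, 0.087, 1.371, -0, 1.684, -0.103], TCP at [141.822, 531.401, 404.706] pointing down, gripper open.
Joint ranges: [-3.1, 3.1], [-0.76, 2.03], [0.27, 2.55], [-1.08, 4.22], [0.17, 2.65], [-2.57, 2.57]. Speed limits (rad/s): [2.79, 2.79, 3.14, 3.14, 3.14, 3.14].

INTERFACE

Orientations are given as [roll, pitch, yaw] about the fixed x, y, z axes, in that order (R = Rz(yaw) Ry(pitch) Rx(roll)).
In Python, from rig import observe, snapshot, camera_params, close_job gives the robot as it stands. The module is installed in compiled form; this text tells all that it offers.
- The arm moves only by the tool play_rows, never from a script. Its argument "plan" is text: rows parted by semicolons, each of 7 numbers parted by spaces: the turn, a rotation vector about the tool's x, y, z in degrees, then the shift along the tool's x, y, z in m, then the opening in per cent of the stroke, from 0 (shut) to 100 (fully open). In form: wx wy wz tx ty tz claw; .... A call has 1 to 12 rows; each row is the pose to reach, as a shift and turn from the pose commanded when the call began, along the tool's axes at that moment; what a row does not reach only later rows make up. A row lasts 1/8 s, in which the tool goes at most 62.5 mm and 10.7 degrees, less where a joint would pass 70% of its speed; a pose out of reach is approached as far as the arm can. A call with a gripper value outside its range is refused whole. The fingers move at their own pace and stop on an object; the grip force is fixed at half the most. Time passes only in rows, so rows that repeat a pose let the fingers close. It gives the time, the measured TCP pose, the force and the opening at its end, in the units of the state.
- observe(): the state, without advancing time (a new reading comes with each control period).
- snapshot(name): name is "scene" or "top"; returns the picture (400x640x3 uint8, red, green, blue); there is no depth.
- camera_params(name): a dict with "fovy" (degrees; the focal length in pixels is half the picture's height over the tangent of half this angle, whatever the lens; pixels are square), "cx", "cy" (the principal point, pixels), "R" (3x3) and "t" (3): a world point X has camera coordinates R X + t. Camera axes: x right, y down, z forward; pixel columns grow to the right and rows downward; lengths in mm; the calibration is good to about 2 mm. A picture is of the moment at which its call begins. camera_params takes no time and is no camera call.
- close_job(): hands the job in, once; it reports no verdict.
The state is a dict: "clock": time; "joints": joint angles; "joint_vel": joint speeds; "tau": joint torques, N m; "eef_pos": TCP position; "tcp_rot": TCP orientation; "force": force on the tool from outside, world axes, zero at the start; "wrist_torque": the same for the moment, N m; "width": opening from 0.0 (shut) to 1.0 (fully open).
Only numpy, scipy, OpenCV 4.12 (cv2) and the standard library are available. Lean on these libraries where they do the work, as an engineer would, in place of code of your own. Each camera call takes 0.05 s, during which the arm holds its last target.

TASK

Set the white wedge-shaped kitchen timer: push its knob in and, holding it in, turn it clockwise until its white pointer line stands at the little raised tab on the ring round the knob, then let go so that the knob springs right back out and locks there. The timer only stands on the worktop, so press it down as you turn: it must not slide away or swing round by more than a finger's width, and it must be left standing on its feet. Leave the salt shaker and the pasta jar behind it where they are.

Things in the scene. Friction and masses are not known exactly. Their poses are not given: they have to be found in the camera images.
- knob_grip (a point): point on the knob's turning axis, half-way up its grip bar (50 mm long, 16 mm thick, 24 mm high): 12 mm above the round skirt (66 mm across, 5 mm thick) that carries the bar, 27 mm above the timer's face when the knob is out. Axes: z = turning axis, outward from the face; x = along the bar to the end with the white line; y = across the bar. A push along -z on bar or skirt pushes the knob in
- pointer_tip (a point): outer end of the white pointer line, on the edge of the knob's skirt, 32 mm from the turning axis and level with the skirt's top; axes as for knob_grip
- tab_mark (a point): the place where pointer_tip must come to lie: 32 mm from the turning axis in the direction of the raised tab, at the height of the skirt's top when the knob is out. Axes: z as for knob_grip, x outward from the turning axis to the tab
- tab (a point): top of the raised tab itself, 10 mm (radial) x 6 mm, standing 7 mm above the face on a flat steel ring of 91 mm diameter; 43.5 mm from the turning axis. The ring is too stiff to be turned and stays as set
- knob (a joint): dial angle of the knob, rad, 0 to 3.6 between end stops, growing clockwise as one looks at the face (a turn about -z of knob_grip). Turning takes 0.25 N m, which swings the light timer round on the worktop unless it is pressed down. It starts 1.7 to 2.9 rad before the tab
- knob_push (a joint): how far the knob is pushed in, m: 0 = right out, 0.007 = fully in; a spring resists with 7 to 12 N. From about 1.6 rad before the tab a hidden lip lets it turn on only if pushed in 5.5 mm or more, and then holds it about 5 mm in. Only within 0.1 rad of the tab does it spring right out, locked both ways; the lip goes on beyond
- timer_front (a point): middle of the lower front edge of the timer, 10 mm above the worktop: a loose white wedge-shaped box, 116 mm deep, 110 mm wide, 87 mm high at the back, 0.2 to 0.35 kg, on four small rubber feet. Its face slopes at 30 degrees, looking up and to the robot's left, to the hob; the black knob stands square to the middle of the face. Axes: x to the back of the timer, z up
- timer_back (a point): middle of the timer's back edge, 116 mm behind timer_front, 10 mm above the worktop
- salt_shaker_mid (a point): centre of a glass salt shaker with a grey cap, 44 mm across, 90 mm high, standing behind the timer
- jar_pasta_mid (a point): centre of a glass jar of pasta with a screw lid, 81 mm across, 136 mm high, standing behind the timer, beside the salt shaker
Things that resemble listed ones, but are neither listed nor needed, are in the scene too. Leave any purple look-alike of the part that bears knob_grip alone.

How it is judged (in metres and radians):
At the end, for the whole second after the job is handed in: the pointer tip is within 6 mm of the tab mark, the knob has sprung out (pushed in less than 1.5 mm), and the timer stands upright (within 0.05 rad) with its front and back edges within 18 mm of where they were (distance between pointer_tip and tab_mark below 0.006 m and value of joint knob_push below 0.0015 m and angle between timer_front's own z axis and vertical below 0.05 rad and distance of each of timer_front, timer_back from where it was at the start of the episode below 0.018 m); the robot touches nothing.
It fails at once if the timer slid or swung round: its front or back edge moved by more than 25 mm (distance of any of timer_front, timer_back from where it was at the start of the episode above 0.025 m).
It fails at once if the timer was tipped by more than 0.35 rad (angle between timer_front's own z axis and vertical above 0.35 rad).
It fails at once if the salt shaker or the pasta jar was moved by more than 30 mm (distance of any of salt_shaker_mid, jar_pasta_mid from where it was at the start of the episode above 0.03 m).
It also fails if it takes over 64 s, if anything falls off the work surface, if the arm or the gripper's body presses on something with over 40 N, if the wrist force passes 120 N, or if a joint passes its speed limit or range.

## Working session

There is one attempt and no reset: what is moved stays moved. The work goes in short steps, Python scripts to look and compute and a tool call to move; the robot and the scene stay as the last step left them, time stands still between calls to the robot, and variables do not carry over. Pictures are saved under pics/ and viewed, and the job is handed in when it is done.

Besides the shell and the picture viewer there is one more tool, called after ">>>" as name(argument=value, ...) on one line, values as JSON. play_rows: Moves the arm, as the interface text tells. Its arguments: {"type":"object","properties":{"plan":{"type":"string"}},"required":["plan"]}

```bash
mkdir -p pics
python3 - <<'E'
from rig import *
import cv2
for n in ("scene","top"):
    im=snapshot(n); cv2.imwrite(f"pics/{n}0.png",im[:,:,::-1]); p=camera_params(n); print(n,p)
print(observe())
E
```

```text
scene {'fovy': 46.76956026644593, 'cx': 323.8104181659391, 'cy': 195.6296827004588, 'R': array([[ 0.73189634, -0.68141114,  0.00256906],
       [-0.42396507, -0.45832139, -0.78114987],
       [ 0.53346169,  0.57063154, -0.62433827]]), 't': array([-361.34832575,  376.47089853,  992.49454153])}
top {'fovy': 48.98404979007132, 'cx': 325.17496129234615, 'cy': 201.36474668968324, 'R': array([[ 0.0217943 , -0.99965652, -0.01455477],
       [-0.98274927, -0.01874684, -0.18399029],
       [ 0.18365424,  0.01831363, -0.98282029]]), 't': array([ 127.52379647,  629.18638071, 1106.11548739])}
{'clock': 0.1, 'joints': array([ 1.20691560e+00,  8.78339315e-02,  1.37208303e+00, -3.40582403e-05,
        1.68362106e+00, -1.03130254e-01]), 'joint_vel': array([ 0.00211846, -0.00290844, -0.0041034 ,  0.00133474, -0.00152859,
        0.00048933]), 'tau': array([ 2.60725603e-03, -3.41254592e+01, -3.03300261e+01,  7.19662732e-02,
        3.04382737e-02, -1.00194500e-04]), 'eef_pos': array([141.77781348, 531.29413651, 403.65683295]), 'tcp_rot': array([-3.13965414e+00, -1.66600958e-04,  2.88083822e+00]), 'force': array([-0.5942925 , -0.29683375, -0.27385924]), 'wrist_torque': array([ 0.00234073,  0.02299309, -0.07716428]), 'width': 1.0029317357375844}
```

View pics/scene0.png

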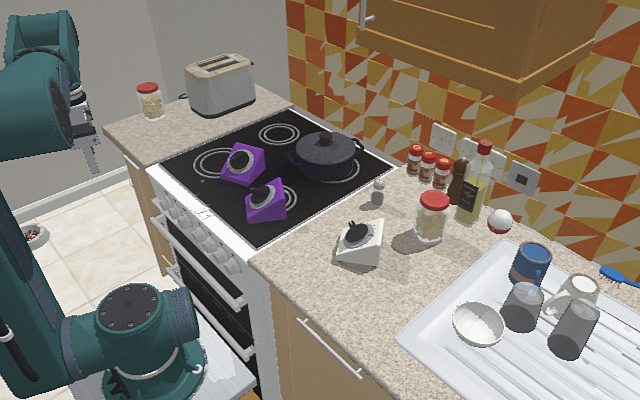

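View pics/top0.png

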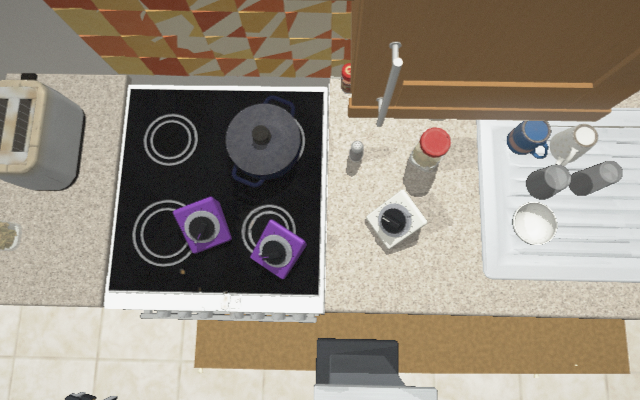

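The white timer is at about (395,220) in top and (358,242) in scene. The two purple ones are decoys on the hob. I'll enlarge both views.

Run:
```python
import cv2
a=cv2.imread("pics/scene0.png")[205:275,320:400]; cv2.imwrite("pics/sc.png",cv2.resize(a,(800,700)[:2] if 0 else (640,560),interpolation=cv2.INTER_CUBIC))
a=cv2.imread("pics/top0.png")[180:260,350:440]; cv2.imwrite("pics/tc.png",cv2.resize(a,(630,560),interpolation=cv2.INTER_CUBIC))
```

```text
(no output)
```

View pics/sc.png

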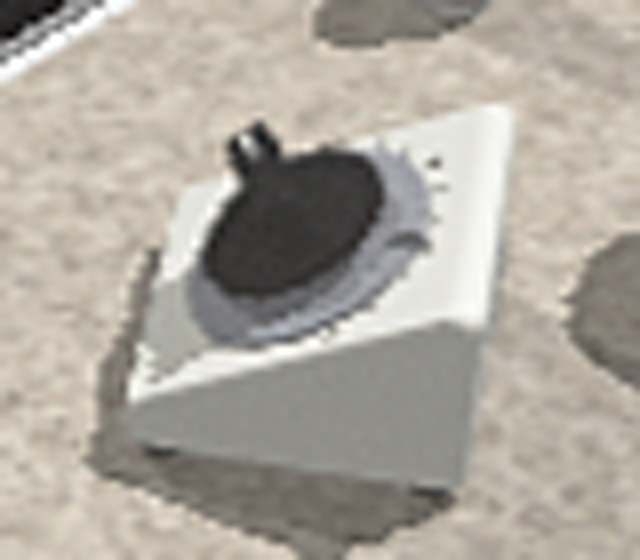

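View pics/tc.png

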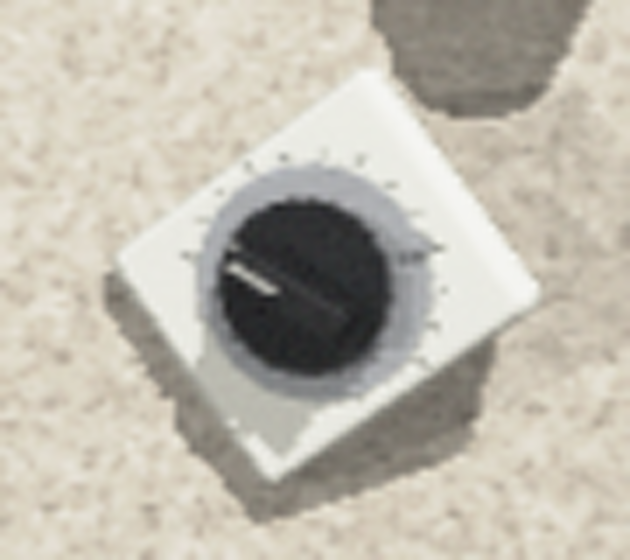

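```bash
cat > h.py <<'E'
from rig import *
import numpy as np, cv2
P={n:camera_params(n) for n in("scene","top")}
def proj(n,X):
    p=P[n];c=p["R"]@np.asarray(X,float).T.reshape(3,-1)+p["t"][:,None];f=200/np.tan(np.radians(p["fovy"]/2))
    return np.stack([f*c[0]/c[2]+p["cx"],f*c[1]/c[2]+p["cy"]],1)
def ray(n,u,v):
    p=P[n];f=200/np.tan(np.radians(p["fovy"]/2));d=p["R"].T@np.array([(u-p["cx"])/f,(v-p["cy"])/f,1]);return -p["R"].T@p["t"],d/np.linalg.norm(d)
def tri(a,b):
    (o1,d1),(o2,d2)=ray("scene",*a),ray("top",*b)
    s=np.linalg.lstsq(np.stack([d1,-d2],1),o2-o1,rcond=None)[0]
    A,B=o1+s[0]*d1,o2+s[1]*d2
    return (A+B)/2,np.linalg.norm(A-B)
S=lambda x,y:(320+(x+.5)/8-.5,205+(y+.5)/8-.5)
T=lambda x,y:(350+(x+.5)/7-.5,180+(y+.5)/7-.5)
E
python3 - <<'E'
from h import *
np.set_printoptions(precision=1,suppress=True)
for k,a,b in [("backL",S(508,106),T(372,70)),("backR",S(480,330),T(540,292)),("frontR",S(130,403),T(275,480)),("frontL",S(188,186),T(118,258)),("tab",S(408,243),T(410,257)),("skirt",S(295,224),T(305,286)),("ptr",S(245,150),T(230,267))]: print(k,*tri(a,b))
for k,b,z in [("salt",(357,155),45)]:pass
E
```

```text
backL [656.6 -61.1  84.4] 0.5110283663856964
backR [ 575.  -122.5   78.1] 1.7583594013630615
frontR [508.5 -32.   22.8] 1.3887824548403895
frontL [593.5  28.   26.7] 0.904540057707749
tab [589.  -76.6  74.7] 1.6836397148824362
skirt [577.8 -38.3  64.3] 0.9176350423773212
ptr [582.9  -9.2  75.2] 0.7227141600900836
```

```bash
cat >> h.py <<'E'
from scipy.optimize import least_squares
def frame(yaw):
    c,s=np.cos(yaw),np.sin(yaw)
    ax=np.array([c,s,0]);ay=np.array([-s,c,0])
    n=-np.sin(np.pi/6)*ax+np.array([0,0,np.cos(np.pi/6)])
    u=np.cos(np.pi/6)*ax+np.array([0,0,.5])  # up-slope
    return ax,ay,n,u
# face dir angle a: direction = cos(a)*u + sin(a)*ay  (counterclockwise seen from outside)
def circ(c,yaw,h,r,a):
    ax,ay,n,u=frame(yaw)
    a=np.atleast_1d(a)
    return c+h*n+r*(np.cos(a)[:,None]*u+np.sin(a)[:,None]*ay)
def overlay(c,yaw,zf,aptr,atab,hk=0,tag="",S0=None):
    ax,ay,n,u=frame(yaw)
    t=np.linspace(0,2*np.pi,73)
    L=[(circ(c,yaw,0,45.5,t),(255,0,0)),(circ(c,yaw,15-hk,33,t),(0,255,0)),(circ(c,yaw,15-hk,np.array([[8],[32]]),aptr).reshape(-1,3) if 0 else np.vstack([circ(c,yaw,15-hk,16,aptr),circ(c,yaw,15-hk,32,aptr)]),(0,0,255)),
       (np.vstack([circ(c,yaw,7,38.5,atab),circ(c,yaw,7,48.5,atab)]),(255,0,255))]
    e=np.array([[1,.32],[-1,.32],[-1,-.32],[1,-.32],[1,.32]])*25
    d=circ(np.zeros(3),yaw,0,1,aptr)[0];q=np.cross(n,d)
    L.append((c+(39-hk)*n+e[:,:1]*d+e[:,1:]*q,(0,255,255)))
    # box
    fc=c-((c[2]-zf)/.5)*u
    b=fc+ax*116
    L.append((np.array([fc+55*ay,fc-55*ay,fc-55*ay+u*(87-zf)/.5,fc+55*ay+u*(87-zf)/.5,fc+55*ay]),(0,140,255)))
    for nme,(x0,y0,w,h,k) in {"scene":(320,205,80,70,9),"top":(350,180,90,80,8)}.items():
        im=snapshot(nme)[:,:,::-1] if S0 is None else cv2.imread(S0%nme)
        im=cv2.resize(np.ascontiguousarray(im[y0:y0+h,x0:x0+w]),None,fx=k,fy=k,interpolation=cv2.INTER_CUBIC)
        for X,col in L:
            p=((proj(nme,X)-[x0,y0]+.5)*k).astype(int)
            cv2.polylines(im,[p.reshape(-1,1,2)],False,col,1)
        cv2.imwrite(f"pics/ov_{nme}{tag}.png",im)
E
cat > fit.py <<'E'
from h import *
np.set_printoptions(precision=2,suppress=True)
ang=lambda n,*p:p
ringT=[T(*p) for p in[(197,285),(305,163),(434,300),(310,400)]]
ringS=[S(*p) for p in[(260,345),(430,215),(188,290),(345,325)]]
skT=[T(*p) for p in[(215,285),(305,197),(392,285),(305,377),(245,222),(365,222)]]
cor={"frontR":(S(130,403),T(275,480)),"frontL":(None,T(118,258))}
tt=np.linspace(0,2*np.pi,361)
def dist(n,pts,X):
    q=proj(n,X); return [np.sign(np.linalg.norm(p-q.mean(0))-np.linalg.norm(q[np.argmin(np.linalg.norm(q-p,axis=1))]-q.mean(0)))*np.linalg.norm(q-p,axis=1).min() for p in np.array(pts)]
def res(v):
    c=v[:3];yaw=v[3];zf=v[4]
    ax,ay,n,u=frame(yaw)
    r=dist("top",ringT,circ(c,yaw,1,45.5,tt))+dist("scene",ringS,circ(c,yaw,1,45.5,tt))+dist("top",skT,circ(c,yaw,15,33,tt))
    fc=c-((c[2]-zf)/.5)*u; top=fc+u*(87-zf)/.5
    rr=[]
    rr+=list(proj("top",fc-54*ay)[0]-T(275,480))+list(proj("top",fc+54*ay)[0]-T(118,258))+list(proj("scene",fc-54*ay)[0]-S(130,403))
    b=fc+ax*115;b[2]=87
    rr+=list(proj("top",b-54*ay)[0]-T(540,292))+list(proj("top",b+54*ay)[0]-T(372,70))+list(proj("scene",b+54*ay)[0]-S(508,106))+list(proj("scene",b-54*ay)[0]-S(490,330))
    return np.array(r+rr)
s=least_squares(res,[585,-45,53,-.95,24],loss="soft_l1",x_scale=[1,1,1,.02,1])
print(s.x,s.fun)
c,yaw=s.x[:3],s.x[3]
def solve(obs,h,r):
    g=lambda a:np.concatenate([proj(n,circ(c,yaw,h,r,a[0]))[0]-p for n,p in obs])
    best=min((least_squares(g,[a]) for a in np.arange(-3,3.2,.5)),key=lambda q:q.cost);return best.x[0],best.fun
atab,f=solve([("scene",S(408,240)),("top",T(412,256))],7,43.5);print("tab",atab,f)
aptr,f=solve([("top",T(230,267))],15,32);print("ptr",aptr,f)
print("turn",aptr-atab)
overlay(c,yaw,s.x[4],aptr,atab,tag="0",S0="pics/%s0.png")
E
python3 fit.py
```

```text
[580.9  -43.73  55.45  -0.94  24.55] [ 0.33  0.05  0.07 -0.16  0.06 -0.33  0.5   0.83  0.57  0.61  0.18  0.14
  0.11  0.74  0.05  1.17 -1.18  0.15 -0.38  0.05  1.58  0.37  0.29 -1.68
  1.33 -1.33 -0.24 -1.76]
tab -0.36519131497102025 [-0.12 -0.84  1.13  0.24]
ptr 2.2546003967536747 [-0.93 -0.21]
turn 2.619791711724695
```

View pics/ov_scene0.png

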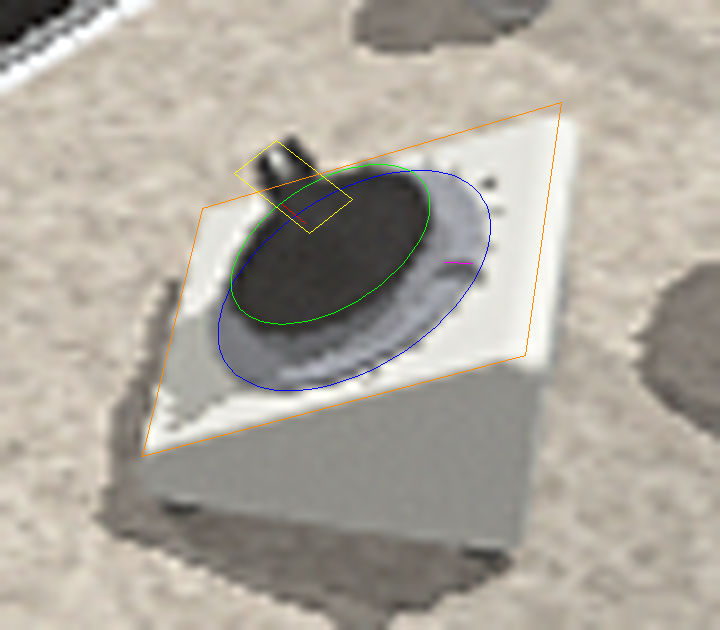

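View pics/ov_top0.png

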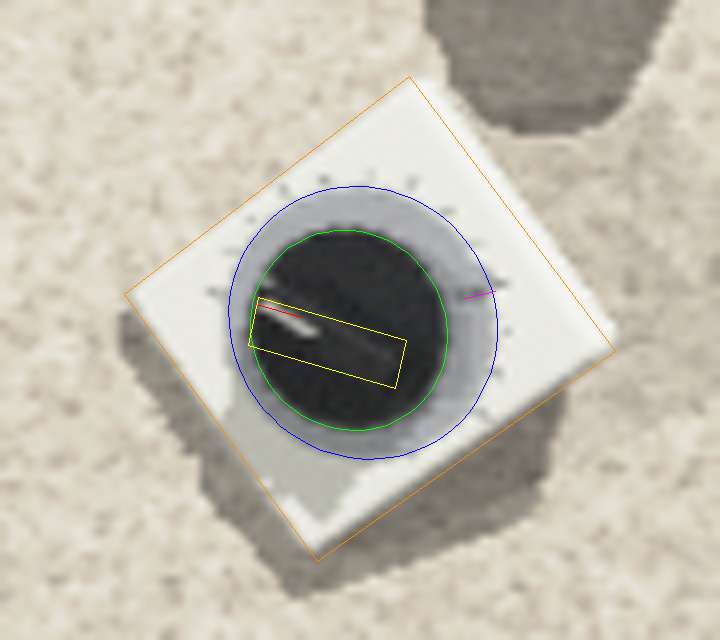

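```bash
cat >> fit.py <<'E'
k=7/8
for o,h,r in [([("top",T(232,245))],15,32),([("top",T(229,265)),("scene",S(250,130))],39,25),([("top",T(276,293))],39,10)]:
    print(solve(o,h,r))
aptr=1.98
print("turn",aptr-atab, "knob_grip",c+27*frame(yaw)[2])
overlay(c,yaw,s.x[4],aptr,atab,tag="1",S0="pics/%s0.png")
E
python3 fit.py
```

```text
[580.9  -43.73  55.45  -0.94  24.55] [ 0.33  0.05  0.07 -0.16  0.06 -0.33  0.5   0.83  0.57  0.61  0.18  0.14
  0.11  0.74  0.05  1.17 -1.18  0.15 -0.38  0.05  1.58  0.37  0.29 -1.68
  1.33 -1.33 -0.24 -1.76]
tab -0.36519131497102025 [-0.12 -0.84  1.13  0.24]
ptr 2.2546003967536747 [-0.93 -0.21]
turn 2.619791711724695
(np.float64(1.982461640268985), array([-0.1 , -0.05]))
(np.float64(-4.331845134502372), array([-0.07, -0.37, -0.58, -0.46]))
(np.float64(1.98482361217513), array([-1.99, -1.08]))
turn 2.34519131497102 knob_grip [572.95 -32.82  78.83]
```

View pics/ov_top1.png

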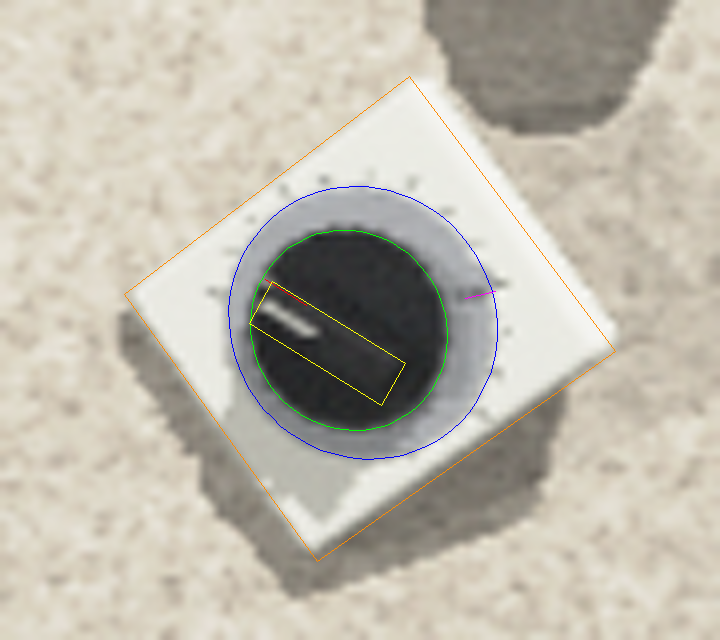

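View pics/ov_scene1.png

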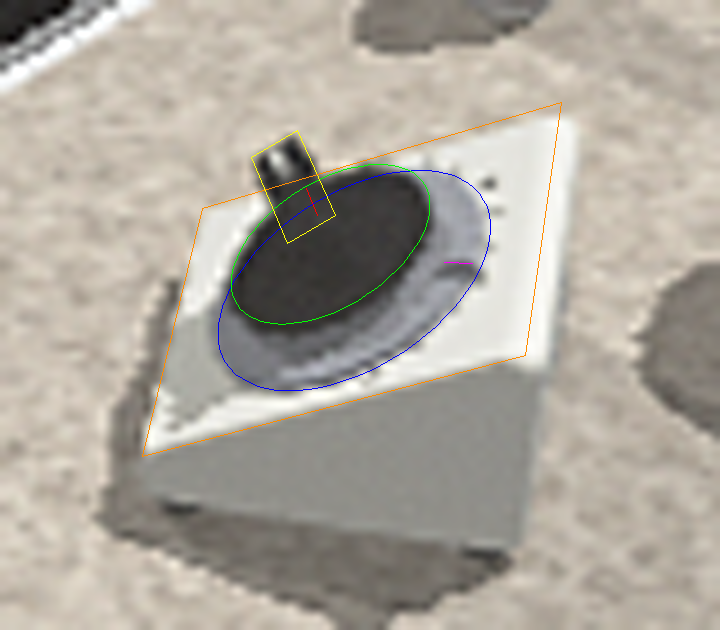

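```bash
cat > plan.py <<'E'
from h import *
from scipy.spatial.transform import Rotation as Ro
np.set_printoptions(precision=3,suppress=True)
c=np.array([580.9,-43.73,55.45]);yaw=-.94
import sys
exec(open('/dev/null').read())
ax,ay,n,u=frame(yaw)
def Rgrip(aptr,sgn):
    x=circ(np.zeros(3),yaw,0,1,aptr)[0]*sgn; z=-n
    return np.stack([x,np.cross(z,x),z],1)
E
python3 - <<'E'
from plan import *
# check convention with the start
o=observe();q=o["joints"]
W=lambda q1,A,q4,q5,q6:(Ro.from_euler("z",q1)*Ro.from_euler("y",A)*Ro.from_euler("z",q4)*Ro.from_euler("y",q5)*Ro.from_euler("z",q6+np.pi/2))
print((W(q[0],q[1]+q[2],q[3],q[4],q[5]).inv()*Ro.from_euler("xyz",o["tcp_rot"])).as_rotvec())
print("yaw, n",yaw,n)
for sgn in(1,-1):
  for A in(1.4,1.7,2.0):
    M=(Ro.from_euler("z",.17)*Ro.from_euler("y",A)).inv()*Ro.from_matrix(Rgrip(1.98,sgn))
    e=M.as_euler("ZYZ");print(sgn,A,e-[0,0,np.pi/2], "alt",[e[0]+np.pi,-e[1],e[2]-np.pi/2+np.pi])
E
```

```text
[ 0.  0. -0.]
yaw, n -0.94 [-0.295  0.404  0.866]
1 1.4 [-0.466  1.499  0.677] alt [np.float64(2.675933968315283), np.float64(-1.4988343110335363), np.float64(3.818789412792492)]
1 1.7 [-0.495  1.232  0.818] alt [np.float64(2.6468675078304122), np.float64(-1.2323094631485771), np.float64(3.9599316211734625)]
1 2.0 [-0.572  0.973  0.989] alt [np.float64(2.569141877779318), np.float64(-0.9733191309449174), np.float64(4.130468193540674)]
-1 1.4 [-0.466  1.499 -2.464] alt [np.float64(2.6759339683152836), np.float64(-1.498834311033536), np.float64(0.6771967592026984)]
-1 1.7 [-0.495  1.232 -2.323] alt [np.float64(2.6468675078304122), np.float64(-1.2323094631485771), np.float64(0.818338967583669)]
-1 2.0 [-0.572  0.973 -2.153] alt [np.float64(2.5691418777793174), np.float64(-0.9733191309449174), np.float64(0.9888755399508806)]
```

```bash
cat >> plan.py <<'E'
def rel(pos,R,cur=None):
    o=observe() if cur is None else cur
    R0=Ro.from_euler("xyz",o["tcp_rot"]); 
    rv=(R0.inv()*Ro.from_matrix(R)).as_rotvec(degrees=True)
    return rv, R0.inv().apply(pos-o["eef_pos"])/1000
E
python3 - <<'E'
from plan import *
R=Rgrip(1.98,-1)
for d in(70,):
    p=c+(15+199+d)*n
    print(p,*rel(p,R)); rv=rel(p,R)[0]; print(np.linalg.norm(rv))
E
```

```text
[497.15   70.943 301.401] [ 31.159  -7.764 -72.7  ] [-0.462 -0.353  0.103]
79.47604772702935
```

>>> play_rows(plan="31.2 -7.8 -72.7 -0.462 -0.353 0.103 100;31.2 -7.8 -72.7 -0.462 -0.353 0.103 100;31.2 -7.8 -72.7 -0.462 -0.353 0.103 100;31.2 -7.8 -72.7 -0.462 -0.353 0.103 100;31.2 -7.8 -72.7 -0.462 -0.353 0.103 100;31.2 -7.8 -72.7 -0.462 -0.353 0.103 100;31.2 -7.8 -72.7 -0.462 -0.353 0.103 100;31.2 -7.8 -72.7 -0.462 -0.353 0.103 100;31.2 -7.8 -72.7 -0.462 -0.353 0.103 100;31.2 -7.8 -72.7 -0.462 -0.353 0.103 100;31.2 -7.8 -72.7 -0.462 -0.353 0.103 100;31.2 -7.8 -72.7 -0.462 -0.353 0.103 100")

```text
clock: 1.6
eef_pos: [496.8, 71.7, 301.4]
tcp_rot: [-2.655, -0.198, -2.151]
force: [0.7, 0.2, -0.2]
width: 0.998
```

Run:
```python
from plan import *
o=observe();print(o["clock"],o["joints"],o["eef_pos"],o["width"],o["force"])
R=Rgrip(1.98,-1)
for d in(70,5,0): print(d,*rel(c+(15+199+d)*n,R,o))
for nme in("scene","top"):
    cv2.imwrite(f"pics/{nme}2.png",snapshot(nme)[:,:,::-1])
a=cv2.imread("pics/scene2.png")[120:280,280:440];b=cv2.imread("pics/top2.png")[140:280,320:460]
cv2.imwrite("pics/m2.png",np.hstack([cv2.resize(a,(400,400)),cv2.resize(b,(400,400))]))
```

```text
1.6 [ 0.165 -0.03   1.739 -0.494  1.221 -2.323] [496.779  71.686 301.415] 0.9981686626681212 [ 0.671  0.18  -0.167]
70 [ 0.032  0.11  -0.036] [ 0.    -0.001  0.   ]
5 [ 0.032  0.11  -0.036] [ 0.001 -0.001  0.065]
0 [ 0.032  0.11  -0.036] [ 0.001 -0.001  0.07 ]
```

View pics/m2.png

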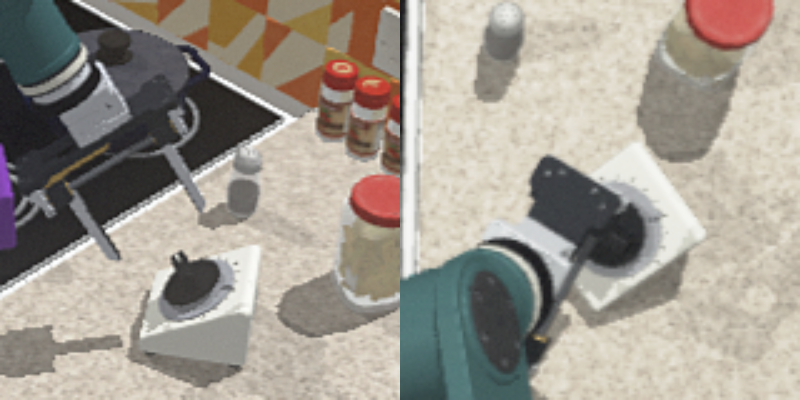

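>>> play_rows(plan="0 0 0 0.0005 0 0.03 100;0 0 0 0.0005 0 0.05 100;0 0 0 0.0005 0 0.06 100;0 0 0 0.0005 0 0.066 100;0 0 0 0.0005 0 0.066 60;0 0 0 0.0005 0 0.066 40")

```text
clock: 2.45
eef_pos: [516.6, 44.5, 245.4]
tcp_rot: [-2.653, -0.197, -2.151]
force: [-0.0, 1.1, -0.4]
width: 0.823
```

```bash
cat > look.py <<'E'
from plan import *
import sys
t=sys.argv[1]
o=observe();print(o["clock"],o["joints"],o["eef_pos"],o["width"],o["force"],o["wrist_torque"])
R0=Ro.from_euler("xyz",o["tcp_rot"])
print("force tool",R0.inv().apply(o["force"]),"tip h above skirt",(o["eef_pos"]-c)@n-214, "lat u,ay",(o["eef_pos"]-c)@u,(o["eef_pos"]-c)@ay)
for nme in("scene","top"): cv2.imwrite(f"pics/{nme}{t}.png",snapshot(nme)[:,:,::-1])
a=cv2.imread(f"pics/scene{t}.png")[190:270,310:400];b=cv2.imread(f"pics/top{t}.png")[175:255,350:440]
cv2.imwrite(f"pics/m{t}.png",np.hstack([cv2.resize(a,(400,356),interpolation=2),cv2.resize(b,(400,356),interpolation=2)]))
E
python3 look.py 3
```

```text
2.45 [ 0.103  0.049  1.779 -0.508  1.085 -2.319] [516.628  44.537 245.401] 0.8230017599414002 [-0.006  1.067 -0.423] [0.227 0.212 0.032]
force tool [-0.955  0.634 -0.065] tip h above skirt 5.096323223119299 lat u,ay 0.41610596394703236 0.1556233327868629
```

View pics/m3.png

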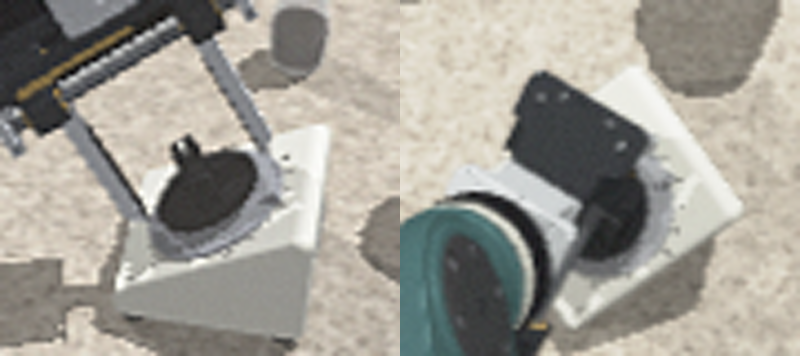

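Fingers straddle the bar on both sides; I'm closing.

>>> play_rows(plan="0 0 0 0 0 0 40;0 0 0 0 0 0 30;0 0 0 0 0 0 25;0 0 0 0 0 0 20;0 0 0 0 0 0 16;0 0 0 0 0 0 12;0 0 0 0 0 0 8;0 0 0 0 0 0 8")

```text
clock: 3.55
eef_pos: [516.4, 44.2, 244.5]
tcp_rot: [-2.654, -0.198, -2.152]
force: [-0.1, 0.4, -0.6]
width: 0.169
```

```bash
python3 look.py 4
```

```text
3.55 [ 0.102  0.05   1.78  -0.508  1.085 -2.319] [516.439  44.225 244.542] 0.16904701271517533 [-0.084  0.436 -0.559] [0.303 0.109 0.008]
force tool [-0.423  0.501  0.284] tip h above skirt 4.281732443462147 lat u,ay 0.10809781133795582 -0.1810776972749246
```

View pics/m4.png

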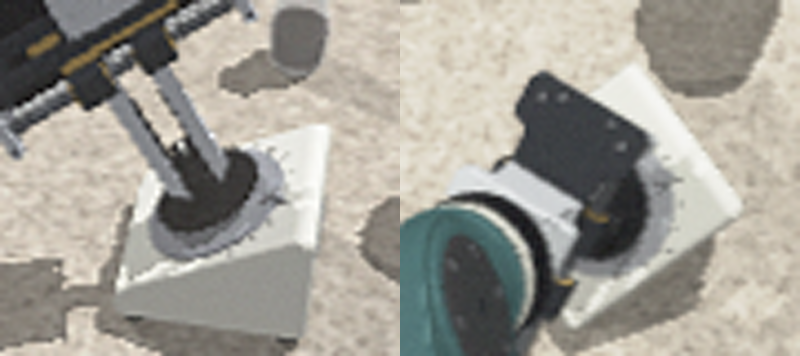

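>>> play_rows(plan="0 0 0 0 0 0.002 0;0 0 0 0 0 0.004 0;0 0 0 0 0 0.006 0;0 0 0 0 0 0.006 0")

```text
clock: 4.15
eef_pos: [518.2, 42.1, 240.8]
tcp_rot: [-2.653, -0.198, -2.152]
force: [-5.8, 3.4, 7.3]
width: 0.166
```

```bash
python3 look.py 5
```

```text
4.15 [ 0.097  0.057  1.781 -0.51   1.075 -2.318] [518.215  42.145 240.753] 0.166030319788689 [-5.817  3.35   7.33 ] [ 0.293  0.707 -0.299]
force tool [ 1.825  2.582 -9.423] tip h above skirt -0.36266047515889 lat u,ay 0.5757171394965752 0.025776346248319867
```

>>> play_rows(plan="0 0 0 0 0 0.0015 0;0 0 0 0 0 0.003 0;0 0 0 0 0 0.0045 0;0 0 0 0 0 0.0045 0")

```text
clock: 4.75
eef_pos: [519.8, 40.5, 238.2]
tcp_rot: [-2.652, -0.197, -2.152]
force: [-7.4, 4.9, 12.1]
width: 0.169
```

```bash
python3 look.py 6
```

```text
4.75 [ 0.094  0.062  1.782 -0.512  1.067 -2.317] [519.764  40.475 238.16 ] 0.16885240366995288 [-7.372  4.916 12.127] [ 0.171  0.892 -0.441]
force tool [  2.316   2.216 -14.674] tip h above skirt -3.739841648400443 lat u,ay 1.238426657779172 0.29231282015918914
```

View pics/m6.png

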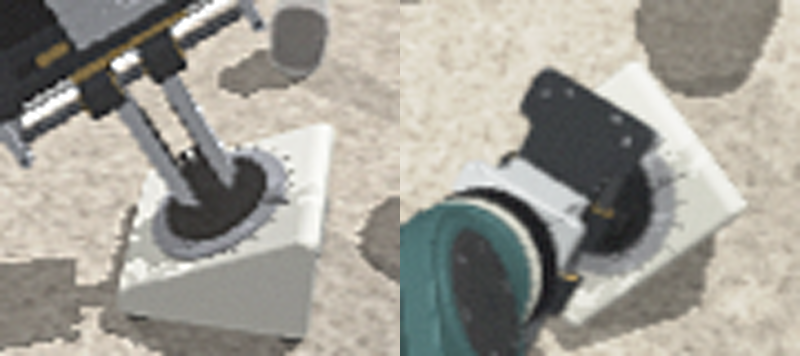

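Run:
```python
from plan import *
o=observe();R0=Ro.from_euler("xyz",o["tcp_rot"])
print("down",R0.inv().apply([0,0,-1]),"ax",R0.inv().apply(ax))
```

```text
down [-0.196  0.461  0.865] ax [ 0.344 -0.794  0.501]
```

>>> play_rows(plan="0 0 0 -0.0004 0.001 0.0012 0;0 0 0 -0.0008 0.002 0.0026 0;0 0 0 -0.001 0.0024 0.0034 0;0 0 0 -0.001 0.0024 0.0034 0")

```text
clock: 5.35
eef_pos: [519.6, 41.0, 237.7]
tcp_rot: [-2.648, -0.197, -2.154]
force: [-18.2, 7.2, 27.6]
width: 0.166
```

```bash
python3 look.py 7
```

```text
5.35 [ 0.096  0.062  1.783 -0.516  1.065 -2.311] [519.559  40.99  237.67 ] 0.16631351850180998 [-18.222   7.234  27.645] [-0.484  1.662 -1.052]
force tool [  9.336   4.426 -32.278] tip h above skirt -3.895763504990782 lat u,ay 0.5281315813285374 0.43029689793872544
```

>>> play_rows(plan="0 0 5 0 0 0 0;0 0 10 0 0 0 0;0 0 15 0 0 0 0;0 0 20 0 0 0 0;0 0 25 0 0 0 0;0 0 30 0 0 0 0;0 0 30 0 0 0 0")

```text
clock: 6.32
eef_pos: [519.9, 40.6, 237.9]
tcp_rot: [-2.615, 0.063, -2.611]
force: [-16.0, 5.8, 26.8]
width: 0.168
```

```bash
cat >> look.py <<'E'
rr=R0.as_matrix(); x=-rr[:,0]; a=np.arctan2(x@ay,x@u); print("ptr angle",a,"to go",a+.365,"deg",np.degrees(a+.365),"axis err",np.degrees(np.arccos(-rr[:,2]@n)))
E
python3 look.py 8
```

```text
6.325 [ 0.095  0.062  1.783 -0.518  1.064 -1.787] [519.882  40.614 237.934] 0.16789067654644588 [-15.966   5.84   26.807] [-0.793  1.44  -0.894]
force tool [  9.097  -2.457 -30.312] tip h above skirt -3.914104569989206 lat u,ay 1.0877366479725055 0.4695018937189639
ptr angle 1.4527256134342592 to go 1.8177256134342592 deg 104.14800596261162 axis err 0.4532238330051604
```

View pics/m8.png

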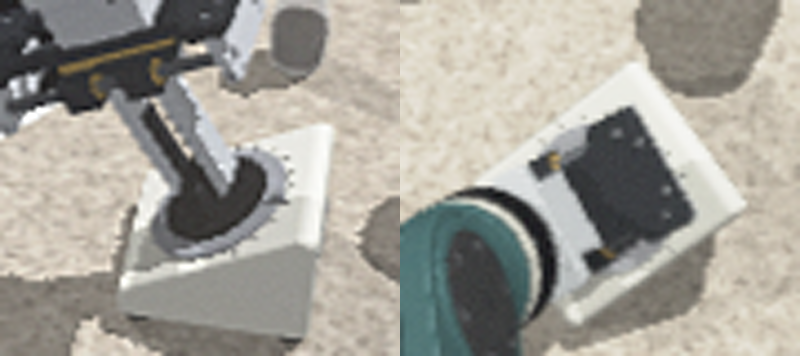

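>>> play_rows(plan="0 0 5 0 0 0 0;0 0 10 0 0 0 0;0 0 15 0 0 0 0;0 0 20 0 0 0 0;0 0 25 0 0 0 0;0 0 30 0 0 0 0;0 0 35 0 0 0 0;0 0 40 0 0 0 0;0 0 45 0 0 0 0;0 0 50 0 0 0 0;0 0 50 0 0 0 0")

```text
clock: 7.8
eef_pos: [520.0, 39.7, 238.4]
tcp_rot: [-2.831, 0.44, 2.853]
force: [-16.1, 2.7, 27.3]
width: 0.167
```

```bash
python3 look.py 9
```

```text
7.8 [ 0.094  0.062  1.782 -0.521  1.065 -0.915] [519.954  39.734 238.428] 0.16728137409583899 [-16.13    2.721  27.268] [-1.647  1.395 -1.148]
force tool [  3.082 -11.557 -29.463] tip h above skirt -3.863040777176991 lat u,ay 1.987387948099979 0.00886645655095051
ptr angle 0.5803347455592681 to go 0.9453347455592681 deg 54.1636911476196 axis err 0.5354012481128454
```

View pics/m9.png

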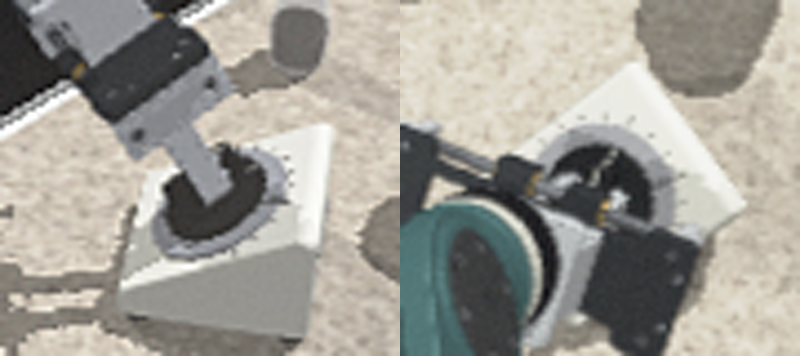

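>>> play_rows(plan="0 0 5 0 0 0 0;0 0 10 0 0 0 0;0 0 15 0 0 0 0;0 0 20 0 0 0 0;0 0 25 0 0 0 0;0 0 30 0 0 0 0;0 0 35 0 0 0 0;0 0 40 0 0 0 0;0 0 45 0 0 0 0;0 0 48 0 0 0 0;0 0 48 0 0 0 0")

```text
clock: 9.28
eef_pos: [519.4, 39.2, 238.4]
tcp_rot: [2.994, 0.514, 1.906]
force: [-18.3, 2.1, 29.8]
width: 0.169
```

```bash
python3 look.py 10
python3 - <<'E'
from h import *
a=cv2.imread("pics/top10.png")[180:250,355:435];cv2.imwrite("pics/z10.png",cv2.resize(a,None,fx=8,fy=8,interpolation=2))
E
```

```text
9.275 [ 0.094  0.061  1.783 -0.522  1.068 -0.077] [519.376  39.175 238.405] 0.16917916678795095 [-18.268   2.125  29.796] [-2.155  1.939 -1.419]
force tool [ -7.669 -11.979 -31.996] tip h above skirt -3.9378497464735176 lat u,ay 2.0714791939728485 -0.7876833386692069
ptr angle -0.2568064539036334 to go 0.10819354609636661 deg 6.19903356187593 axis err 0.5293431532388644
```

View pics/z10.png

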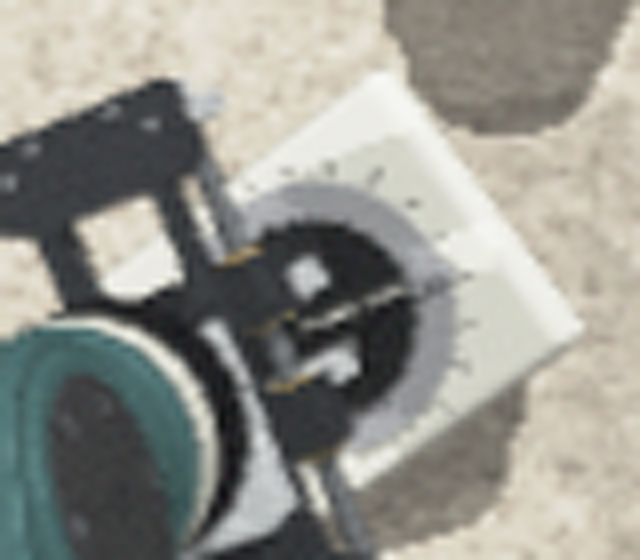

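View pics/m10.png

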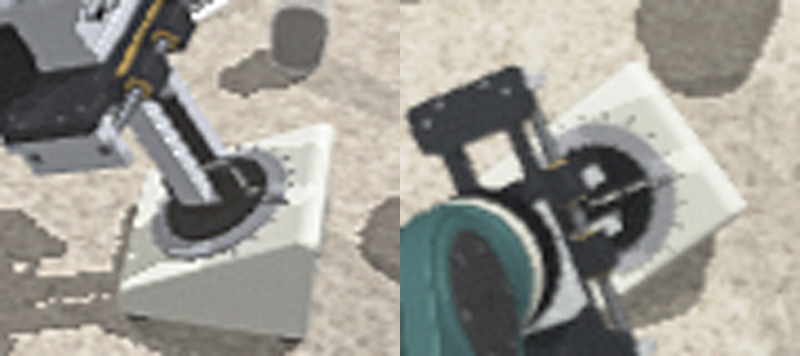

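Run:
```python
from plan import *
a=cv2.imread("pics/scene10.png")[205:255,330:390];cv2.imwrite("pics/zs10.png",cv2.resize(a,None,fx=12,fy=12,interpolation=2))
c2=c+ax*1.5
for tag,pt in(("tip",[(408,292)]),):
  for h,r in((8,32),): 
    for k in np.arange(-.6,.1,.05): print(round(k,2),(proj("top",circ(c2,yaw,h,r,k))[0]-[355,180]+.5)*8,"tab",(proj("top",circ(c2,yaw,7,43.5,k))[0]-[355,180]+.5)*8,"sc",(proj("scene",circ(c2,yaw,8,32,k))[0]-[330,205]+.5)*12,(proj("scene",circ(c2,yaw,7,43.5,k))[0]-[330,205]+.5)*12)
```

```text
-0.6 [413.744 324.027] tab [449.566 323.284] sc [436.649 372.487] [474.121 385.128]
-0.55 [413.343 319.146] tab [449.025 316.624] sc [440.928 367.331] [479.951 378.06 ]
-0.5 [412.7   314.277] tab [448.152 309.982] sc [444.947 362.129] [485.42  370.932]
-0.45 [411.816 309.435] tab [446.95  303.375] sc [448.696 356.894] [490.514 363.762]
-0.4 [410.695 304.63 ] tab [445.422 296.82 ] sc [452.165 351.641] [495.22  356.569]
-0.35 [409.339 299.877] tab [443.572 290.333] sc [455.346 346.383] [499.528 349.374]
-0.3 [407.751 295.186] tab [441.404 283.934] sc [458.231 341.135] [503.426 342.196]
-0.25 [405.935 290.57 ] tab [438.924 277.637] sc [460.813 335.91 ] [506.905 335.053]
-0.2 [403.897 286.041] tab [436.139 271.46 ] sc [463.087 330.722] [509.958 327.965]
-0.15 [401.641 281.611] tab [433.056 265.419] sc [465.046 325.583] [512.577 320.95 ]
-0.1 [399.173 277.291] tab [429.684 259.529] sc [466.687 320.509] [514.758 314.027]
-0.05 [396.501 273.092] tab [426.031 253.806] sc [468.007 315.511] [516.497 307.213]
0.0 [393.631 269.026] tab [422.108 248.265] sc [469.003 310.602] [517.79  300.526]
0.05 [390.57  265.102] tab [417.924 242.92 ] sc [469.673 305.794] [518.636 293.983]
```

View pics/zs10.png

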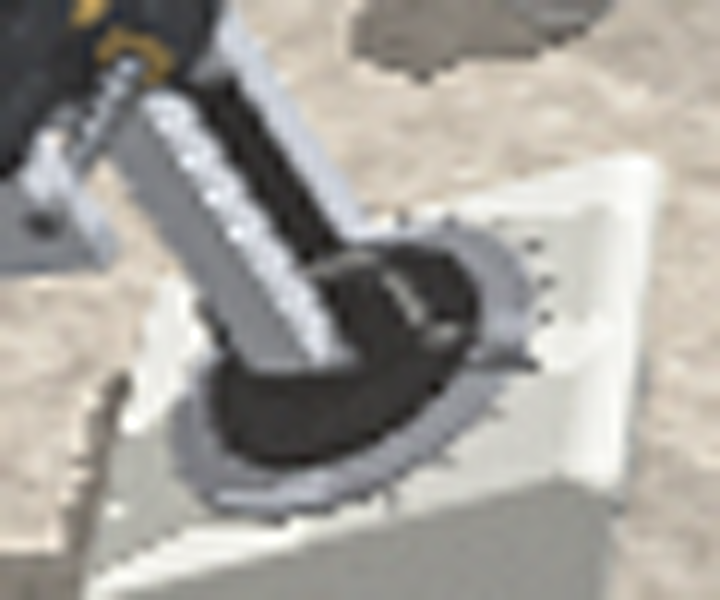

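>>> play_rows(plan="0 0 2 0 0 0 0;0 0 4 0 0 0 0;0 0 5 0 0 0 0;0 0 5 0 0 0 0")

```text
clock: 9.88
eef_pos: [519.3, 39.2, 238.4]
tcp_rot: [2.947, 0.499, 1.808]
force: [-19.4, 1.8, 31.2]
width: 0.169
```

```bash
python3 look.py 11;python3 - <<'E'
import cv2,numpy as np
b=cv2.imread("pics/top11.png")[190:240,380:430];a=cv2.imread("pics/scene11.png")[205:255,340:390]
cv2.imwrite("pics/z11.png",np.hstack([cv2.resize(i,(400,400),interpolation=2) for i in(a,b)]))
E
```

```text
9.875 [ 0.094  0.061  1.783 -0.522  1.068  0.01 ] [519.301  39.16  238.374] 0.1689523838617659 [-19.449   1.785  31.221] [-2.167  2.004 -1.413]
force tool [ -9.409 -12.247 -33.431] tip h above skirt -3.9487672598309587 lat u,ay 2.0291111688364083 -0.8570736697357401
ptr angle -0.3435616308642576 to go 0.021438369135742374 deg 1.2283280711215643 axis err 0.5307885831379838
```

View pics/z11.png

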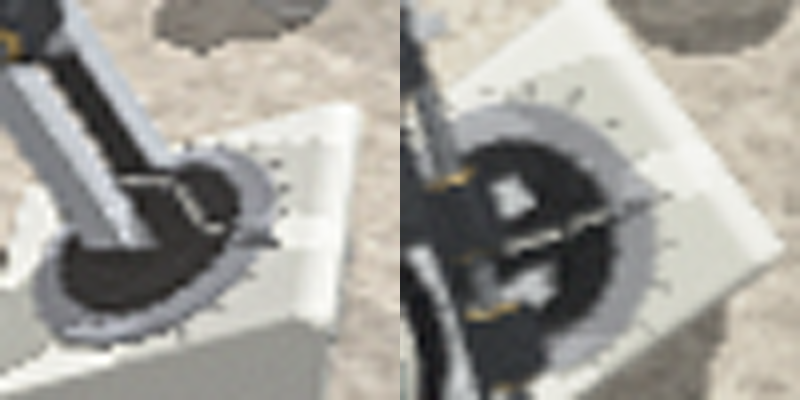

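>>> play_rows(plan="0 0 0 0 0 -0.002 0;0 0 0 0 0 -0.004 0;0 0 0 0 0 -0.006 0;0 0 0 0 0 -0.008 0;0 0 0 0 0 -0.008 0")

```text
clock: 10.6
eef_pos: [517.7, 41.2, 242.3]
tcp_rot: [2.947, 0.5, 1.81]
force: [-4.4, -7.3, 12.0]
width: 0.169
```

```bash
python3 look.py 12
```

```text
10.6 [ 0.098  0.054  1.782 -0.522  1.077  0.008] [517.694  41.209 242.292] 0.1686053731288428 [-4.369 -7.319 11.968] [-2.305  0.402 -0.715]
force tool [-11.073  -4.396  -8.6  ] tip h above skirt 0.745621102440424 lat u,ay 1.7333935816372303 -0.9467106182582065
ptr angle -0.3419223780440395 to go 0.02307762195596047 deg 1.3222503392749787 axis err 0.5799738276202651
```

>>> play_rows(plan="0 0 0 0 0 -0.001 0;0 0 0 0 0 -0.002 0;0 0 0 0 0 -0.002 0;0 0 0 0 0 -0.002 20;0 0 0 0 0 -0.002 25;0 0 0 0 0 -0.002 40;0 0 0 0 0 -0.002 60;0 0 0 0 0 -0.002 60")

```text
clock: 11.7
eef_pos: [516.3, 44.7, 239.9]
tcp_rot: [2.949, 0.489, 1.812]
force: [0.8, 0.9, 1.4]
width: 0.532
```

```bash
python3 look.py 13
```

```text
11.7 [ 0.103  0.055  1.785 -0.511  1.076  0.009] [516.324  44.69  239.879] 0.5315547378864628 [0.834 0.869 1.424] [0.099 0.048 0.038]
force tool [-0.1    1.297 -1.336] tip h above skirt 0.46570647452153935 lat u,ay -2.607150916326063 -0.00012254156637007377
ptr angle -0.3418626067297059 to go 0.02313739327029407 deg 1.3256749833222439 axis err 0.12728063420744087
```

View pics/m13.png

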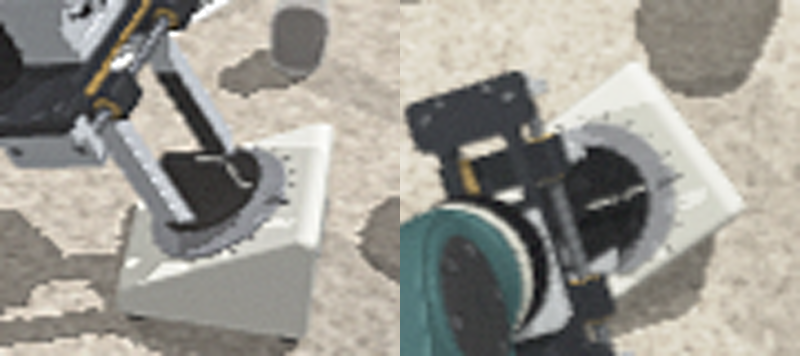

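>>> play_rows(plan="0 0 0 0 0 -0.01 60;0 0 0 0 0 -0.03 70;0 0 0 0 0 -0.07 80;0 0 0 0 0 -0.12 80;0 0 0 0 0 -0.12 80")

```text
clock: 12.42
eef_pos: [480.7, 93.9, 348.7]
tcp_rot: [2.939, 0.49, 1.809]
force: [0.7, 0.4, -0.5]
width: 0.8
```

```bash
python3 look.py 14
python3 - <<'E'
from plan import *
overlay(c+ax*1.,yaw,24.55,-.36,-.365,0,"14",S0="pics/%s14.png")
a=cv2.imread("pics/ov_scene14.png");b=cv2.imread("pics/ov_top14.png")
print(a.shape,b.shape)
E
```

```text
12.425 [ 0.219 -0.084  1.694 -0.491  1.324  0.002] [480.705  93.944 348.738] 0.8002929092651814 [ 0.7    0.448 -0.523] [ 0.156  0.214 -0.016]
force tool [0.485 0.703 0.486] tip h above skirt 125.13124327301716 lat u,ay -0.8169141746064099 0.2851047908898885
ptr angle -0.3443906560134891 to go 0.020609343986510875 deg 1.180828428960396 axis err 0.5874314902598431
(630, 720, 3) (640, 720, 3)
```

View pics/ov_scene14.png

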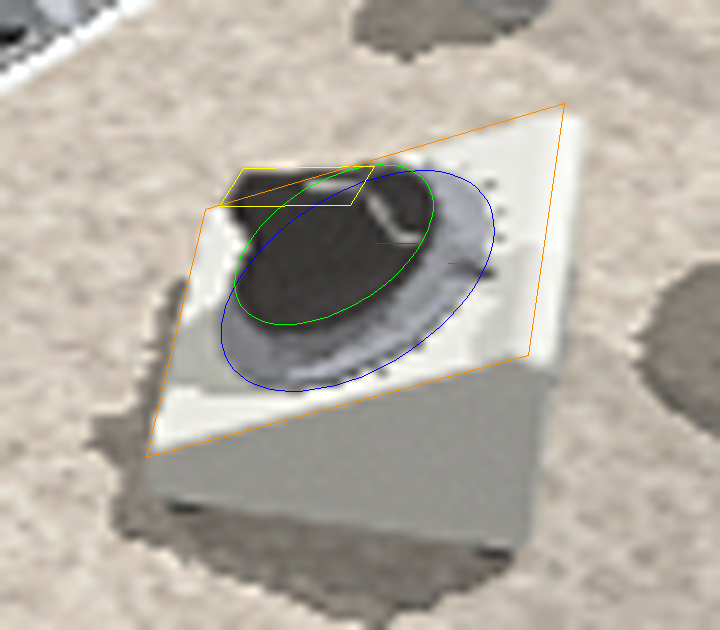

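View pics/ov_top14.png

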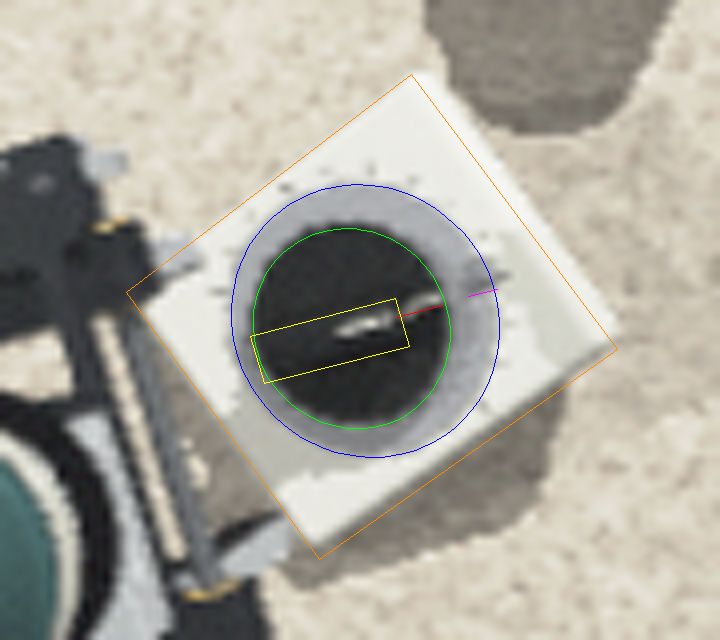

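The fit puts the skirt edge (green) at its "out" position in both views. The pointer aligns with the tab and the timer hasn't visibly moved. The gripper is 125 mm clear, so I'm handing in.

```bash
python3 -c "
from rig import *
print(close_job())"
```

```text
the job is handed in; nothing more can be done
None
```

The timer is set, and I handed the job in at about 12.5 s of the 64 s; no verdict was given.

**What I did:** I gripped the knob's bar square to the sloping face and pushed the knob in to its stop. I held the timer down with about 30 N and turned the knob clockwise about 2.3 rad (133°) to the tab. Then I eased off, opened the jaws and backed away 125 mm.

**Last checks:**
- **Knob:** in both camera views the skirt lies at its fully-out position. It came out past the 5 mm depth where the lip would have held it, so it is in the lock window.
- **Pointer:** it points at the tab. My angle readings of the tab differed between the two cameras by about 0.1 rad (roughly -0.30 from the top view and -0.4 from the scene view; I stopped at -0.34). That is about 3 mm at the pointer tip, within the 6 mm allowed.
- **Timer:** it stands flat and moved only about 1 mm by the image overlay.
- **Salt shaker and pasta jar:** I never went near them and they look unmoved, but I did not measure them.
- **Robot:** it touches nothing. The force reading at the end was under 1 N, which is just sensor noise.

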